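Shut down the carving hold-down and work its jammed stop free

ROBOT

A 6-joint arm with a two-finger parallel gripper is mounted at the origin on the work surface. World frame = base frame: x ahead of the robot, y to its left, z up, the work surface at z = 0. Lengths are in m, angles in degrees, forces in N, time in s.
With the tool pointing down it reaches from about 0.35 to 0.85 m from the base axis. Payload 8.1 kg.
Tool frame: the origin (TCP) lies between the finger pads; the fingertips stand ctrl.finger_overhang ahead of it and the grasp point (between the pads) lies 5 mm behind it (ctrl.finger_overhang is the distance from the TCP to the fingertips, in m); z points along the fingers, y is the line along which they close (so a half turn about z gives the same grasp; the last joint's range is limited). The gripper opens to 85 mm and grips with 20 to 120 N. Pads are 22 mm wide; open, the fingers measure 114 mm over their backs; the gripper's body (76 mm by 85 mm) begins 54 mm behind the grasp point. The pads swing forward as they close: fully open they stand 13 mm farther back than shut.
Start: joints at [-4.893, 7.471, 85.268, -0, 87.261, -4.893], TCP at [0.6, 0, 0.245] pointing down, gripper open.
Joint ranges: [-169.43, 169.43], [-51.17, 129.36], [1.28, 143.12], [-76.62, 256.62], [0, 156.53], [-152.29, 152.29]. Speed limits (degrees/s): [136.94, 136.94, 159.86, 180, 180, 180].

INTERFACE

Orientations are given as a 3x3 rotation matrix whose columns are the frame's x, y, z axes.
In Python, from cell import ctrl gives the robot as it stands.
- The arm moves only by the tool drive_tool, never from a script. Its argument "rows" is a list that holds one entry, the list of rows, each a list of 7 numbers: the shift along the tool's x, y, z in units of 30 mm (1.0 is 30 mm), then the turn, a rotation vector about the tool's x, y, z in units of 8 degrees (1.0 is 8 degrees), then the opening, from 0 (shut) to 1 (fully open). In form: [[[tx, ty, tz, ax, ay, az, hand], ...]]. A call has exactly 10 rows; each row shifts and turns the commanded pose from where the row before left it, along the tool's axes as they then stand; what a row does not reach is not made up. A row lasts 1/10 s, in which the tool goes at most 50 mm and 8.59 degrees, less where a joint would pass 70% of its speed; a pose out of reach is approached as far as the arm can. A call is refused whole if a number of a shift passes 1 or a number of a turn 1, either way. A call with a gripper value outside its range is refused whole. The fingers move at their own pace and stop on an object; "newtons" is the grip in N (left out, the last holds). Time passes only in rows, so rows that do not move let the fingers close, or fill a call up. It gives the time, the measured TCP pose, the force, the opening and the grip force at its end, in the units of the state.
- ctrl.observe(): the state, without advancing time (a new reading comes with each control period).
- ctrl.grab_frame(name): name is "scene" or "side" or "wrist"; returns a dict with "color" (384x512x3 uint8, red, green, blue), "intrinsics" (3x3 intrinsics, pixels), "T" (4x4, takes a point from camera to world coordinates). Camera axes: x right, y down, z forward; pixel columns grow to the right and rows downward; lengths in m; the calibration is good to about 2 mm. A picture is of the moment at which its call begins. There is no depth.
- ctrl.job_done(): hands the job in; it is judged then, once.
The state is a dict: "time": time; "joint_positions": joint angles; "dq": joint speeds; "joint_torque": joint torques, N m; "tool_pos": TCP position; "tool_rot": TCP orientation; "force": force on the tool from outside, world axes, zero at the start; "wrist_torque": the same for the moment, N m; "finger_gap": opening from 0.0 (shut) to 1.0 (fully open); "grasp_force": force on a finger pad.
Only numpy, scipy, OpenCV 4.12 (cv2) and the standard library are available. Lean on these libraries where they do the work, as an engineer would, in place of code of your own. Each camera call takes 0.05 s, during which the arm holds its last target. There are 200 camera calls.

TASK

Shut down the vacuum hold-down by pressing the three keys on its key box fully, one at a time, letting each spring back: first the round key, then the square one, then the narrow bar. Then take hold of the upright wooden stop jammed in the hold-down socket, rock it side to side towards the two sliding jaws until it comes free, and lift it out. Finish while holding it still and upright in the gripper over the socket, just clear of it (foot about 1 to 3 cm above the rim), and leave the other things on the bench where they are.

Things in the scene. Friction and masses are not known exactly. Their poses are not given: they have to be found in the camera images.
- keybox: Flat grey control box fixed to the bench, 80 x 180 x 36 mm high, keys in a row along its long axis (own y). Origin: centre of its underside, on the table.
- key_round_top (a point): Centre of the top face of the round (30 mm diameter) key, at rest 52 mm above the table (13 mm above the black square plate round it). The three keys stand in a row 54 mm apart on the key box, in any order.
- key_square_top (a point): Centre of the top face of the square (22 x 22 mm) key, at rest 52 mm above the table (13 mm above the black square plate round it). The three keys stand in a row 54 mm apart on the key box, in any order.
- key_bar_top (a point): Centre of the top face of the narrow bar (11 mm wide along the row, 36 mm long) key, at rest 52 mm above the table (13 mm above the black square plate round it). The three keys stand in a row 54 mm apart on the key box, in any order.
- key_round (a joint): Travel of the round key, m, 0 up, grows as pressed. Fully down is 6 mm and takes 5 N (1.5 N to start it moving); it springs back up. It counts as pressed from 4 mm.
- key_square (a joint): Travel of the square key, m, 0 up, grows as pressed. Fully down is 6 mm and takes 5 N (1.5 N to start it moving); it springs back up. It counts as pressed from 4 mm.
- key_bar (a joint): Travel of the bar key, m, 0 up, grows as pressed. Fully down is 6 mm and takes 5 N (1.5 N to start it moving); it springs back up. It counts as pressed from 4 mm.
- socket: Grey socket fixed to the bench, 58 (own x) x 114 (own y) mm, 60 mm high, plus a low bolt-down ear at each y end (174 mm over the ears). Origin: centre of its underside, on the table. Its well is 37 mm wide in x, its inner floor is at z = 6 mm; up to z = 16 mm the well is only 38 mm wide in y, which keeps the stop's foot from sliding. Two steel jaws close the well along own y.
- socket_mouth (a point): Centre of the socket's rim, 60 mm above the table. The jaws' inner faces start 21 mm from the centre in y; their top lips (z 51.5 to 60 mm) reach in to 14 mm from it, over the stop's shoulders, so the stop can rise only about 5 mm and a straight pull cannot free it. The foot must end above this rim.
- jaw_left (a joint): How far the jaw on the socket's own +y side has been pushed back, m, 0 to 0.009 (stop). It slides stiffly (about 9 N) and stays where it is left. Leaning the stop 0.2 rad towards it pushes it fully back.
- jaw_right (a joint): The same for the jaw on the socket's own -y side (grows as it moves to -y). The stop passes when the two jaws together are back by more than about 13 mm, so both are needed.
- stop: Hardwood stop, 112 mm tall, about 0.16 kg, standing on the socket's inner floor, own axes in line with the socket's. Origin: centre of its underside (foot). From below: foot 34 x 34 mm, 12 mm tall; body 34 (x) x 40 (y) mm up to 40 mm, with flat shoulders on top; then a square post. It can lean only in own y, about the two y edges of its foot.
- stop_grip (a point): Place to grip the stop: centre of its 24 x 24 mm square post, 88 mm above its foot. The post goes up to 112 mm above the foot, so it stands 58 mm out of the socket.
- mallet: Wooden carver's mallet lying on the bench, 265 mm long, head 64 mm across; a bystander, leave it. Origin: its underside.
- oilstone: Flat grey sharpening stone, 60 x 160 x 25 mm; a bystander, leave it. Origin: its underside.
- offcut: Pale wood offcut, 60 x 45 x 30 mm; a bystander, leave it. Origin: its underside.
- gouge: Carving gouge with a wooden handle, 220 mm long, lying; a bystander, leave it. Origin: its underside.
- glue: Closed bottle, 60 mm diameter, 160 mm tall; a bystander, leave it. Origin: its underside.
- tin: Open steel tin, 80 mm across, 90 mm tall; a bystander, leave it. Origin: its underside.
- brush: Brush, 200 mm long, lying; a bystander, leave it. Origin: its underside.
There are look-alikes about, which are no part of the job. Of the things that look like the stop, the largest one is meant.

How it is judged:
By the outcome, as a careful person would: the job done as asked, in the order asked, and still so for the second after the job is handed in, while the arm keeps its last pose, push and grip.
It also fails if it takes over 58 s, if anything falls off the work surface, if the arm or the gripper's body presses on something with over 40 N, if the wrist force passes 120 N, or if a joint passes its speed limit or range.

## Working session

There is one attempt and no reset: what is moved stays moved. The work goes in short steps, Python scripts to look and compute and a tool call to move; the robot and the scene stay as the last step left them, time stands still between calls to the robot, and variables do not carry over. Pictures are saved under pics/ and viewed, at most 10 in all, crops included, and the job is handed in when it is done.

Besides the shell and the picture viewer there is one more tool, called after "Emit:" in YAML: its name, and indented under it one key for each argument. drive_tool: Moves the arm, as the interface text tells. Its arguments: {"type":"object","properties":{"rows":{"type":"array","items":{"type":"array","items":{"type":"array","items":{"type":"number"}}}},"newtons":{"type":"number"}},"required":["rows"]}

```bash
mkdir -p pics; ls; python3 - <<'E'
from cell import ctrl
import cv2,numpy as np,pickle
print(ctrl.finger_overhang)
s=ctrl.observe();print(s)
d={}
for n in("scene","side","wrist"):
    f=ctrl.grab_frame(n);d[n]=f
    print(n,f["intrinsics"].tolist(),np.round(f["T"],4).tolist())
pickle.dump(d,open("f0.pkl","wb"))
for n in("scene","side"):
    cv2.imwrite(f"pics/{n}0.png",cv2.resize(d[n]["color"][:,:,::-1],(800,600),interpolation=cv2.INTER_CUBIC))
E
```

```text
pics
0.014
{'time': 0.0, 'joint_positions': array([-4.89256436e+00,  7.51411653e+00,  8.53296697e+01, -2.25450318e-03,
        8.72603431e+01, -4.89401283e+00]), 'dq': array([-0.07712858,  0.08285126,  0.00977798,  0.00774623,  0.07976912,
        0.01039206]), 'joint_torque': array([-1.90700346e-03, -5.69404185e+01, -5.00557995e+01, -2.19391650e-04,
        1.44415747e-02,  7.24149572e-05]), 'tool_pos': array([5.99481405e-01, 5.80814293e-05, 2.44250991e-01]), 'tool_rot': array([[-2.70918772e-05,  9.99998354e-01, -1.81412875e-03],
       [ 9.99999993e-01,  2.73020730e-05,  1.15841277e-04],
       [ 1.15890616e-04, -1.81412560e-03, -9.99998348e-01]]), 'force': array([-0.04861973,  0.7595411 , -0.34741451]), 'wrist_torque': array([-0.08542256, -0.03667541, -0.00386894]), 'grasp_force': 0.0, 'finger_gap': 1.0023980020285592}
scene [[447.2196228199867, 0.0, 254.26069184278964], [0.0, 447.2196228199867, 186.60896737821676], [0.0, 0.0, 1.0]] [[0.5157, 0.6481, -0.5604, 1.3351], [0.8568, -0.3937, 0.3331, -0.4508], [-0.0047, -0.6519, -0.7583, 1.1122], [0.0, 0.0, 0.0, 1.0]]
side [[492.7514353950484, 0.0, 263.8326542279895], [0.0, 492.7514353950484, 194.01998208291627], [0.0, 0.0, 1.0]] [[-0.7069, -0.3674, 0.6044, -0.3021], [-0.707, 0.3426, -0.6186, 0.9126], [0.0202, -0.8647, -0.502, 0.8248], [0.0, 0.0, 0.0, 1.0]]
wrist [[286.2118824242082, 0.0, 254.0902739074791], [0.0, 286.2118824242082, 194.94085780475004], [0.0, 0.0, 1.0]] [[1.0, -0.0001, -0.0016, 0.6001], [-0.0006, -0.9474, -0.3201, 0.083], [-0.0014, 0.3201, -0.9474, 0.3732], [0.0, 0.0, 0.0, 1.0]]
```

View pics/scene0.png

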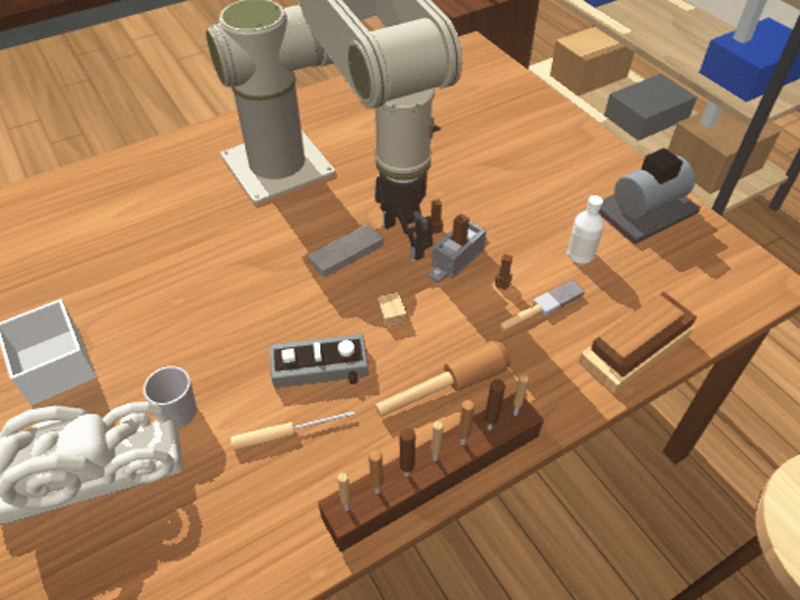

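View pics/side0.png

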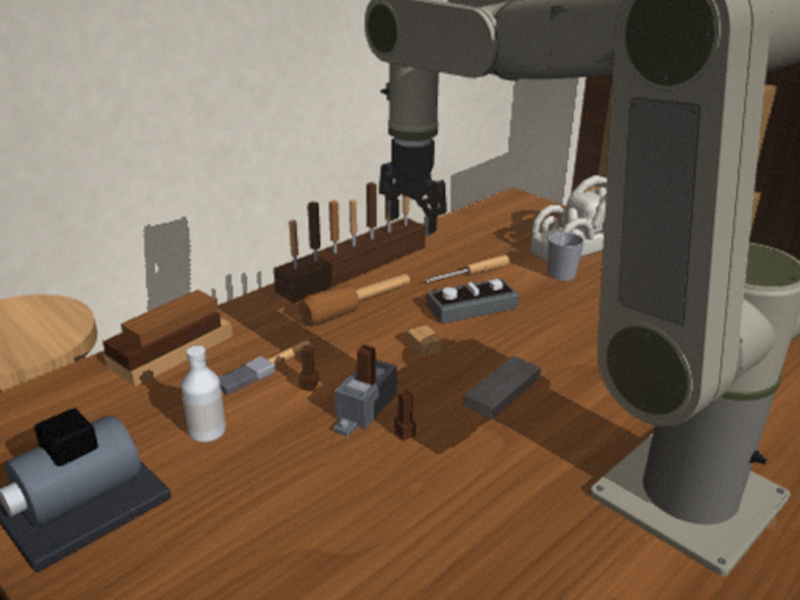

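The scene view shows three stop-like pieces, at (460,230) in the socket, (436,215) loose and (505,270) loose. The largest is the one in the socket. Keys in the scene view: square (289,355), bar (318,351), round (346,347).

```bash
cat > h.py <<'E'
import numpy as np,cv2,pickle
def ray(f,u,v):
    d=f["T"][:3,:3]@np.linalg.solve(f["intrinsics"],[u,v,1.]);return f["T"][:3,3],d
def onz(f,u,v,z):
    o,d=ray(f,u,v);return o+d*(z-o[2])/d[2]
def proj(f,p):
    q=np.linalg.inv(f["T"])@np.r_[p,1];q=f["intrinsics"]@q[:3];return q[:2]/q[2]
def tri(f,a,g,b):
    o,d=ray(f,*a);p,e=ray(g,*b)
    s,t=np.linalg.lstsq(np.c_[d,-e],p-o,rcond=None)[0];A=o+s*d;B=p+t*e
    return (A+B)/2,np.linalg.norm(A-B)
E
python3 - <<'E'
from h import *
d=pickle.load(open("f0.pkl","rb"))
for n,(x0,y0,x1,y1) in dict(scene=(165,205,245,255),side=(265,170,340,210)).items():
    im=d[n]["color"];hsv=cv2.cvtColor(im,cv2.COLOR_RGB2HSV)
    m=((hsv[...,2]>165)&(hsv[...,1]<60)).astype(np.uint8)
    k=np.zeros_like(m);k[y0:y1,x0:x1]=m[y0:y1,x0:x1]
    N,_,st,c=cv2.connectedComponentsWithStats(k)
    for s,q in zip(st[1:],c[1:]):
        if s[4]>8: print(n,s,np.round(q,1),np.round(onz(d[n],*q,.052),4))
def crop(n,x0,y0,w,h,k): return cv2.resize(d[n]["color"][y0:y0+h,x0:x0+w,::-1],None,fx=k,fy=k,interpolation=cv2.INTER_CUBIC)
a=crop("scene",265,120,80,60,5);b=crop("side",205,210,80,60,5)
c=crop("scene",165,205,80,60,5);e=crop("side",265,170,80,60,5)
cv2.imwrite("pics/c1.png",np.vstack([np.hstack([a,b]),np.hstack([c,e])]))
E
```

```text
scene [173 215  54  19 263] [203.6 221.2] [ 0.5891 -0.1812  0.052 ]
scene [180 223   9   9  62] [184.  226.7] [ 0.5773 -0.239   0.052 ]
scene [174 235  29   6  53] [185.7 237.9] [ 0.6154 -0.2514  0.052 ]
side [314 179   7   6  31] [317.4 181.2] [ 0.5675 -0.2279  0.052 ]
side [300 181   6   7  15] [303.  183.8] [ 0.5883 -0.1798  0.052 ]
side [284 184   8   7  42] [287.9 186.7] [ 0.609  -0.1296  0.052 ]
```

View pics/c1.png

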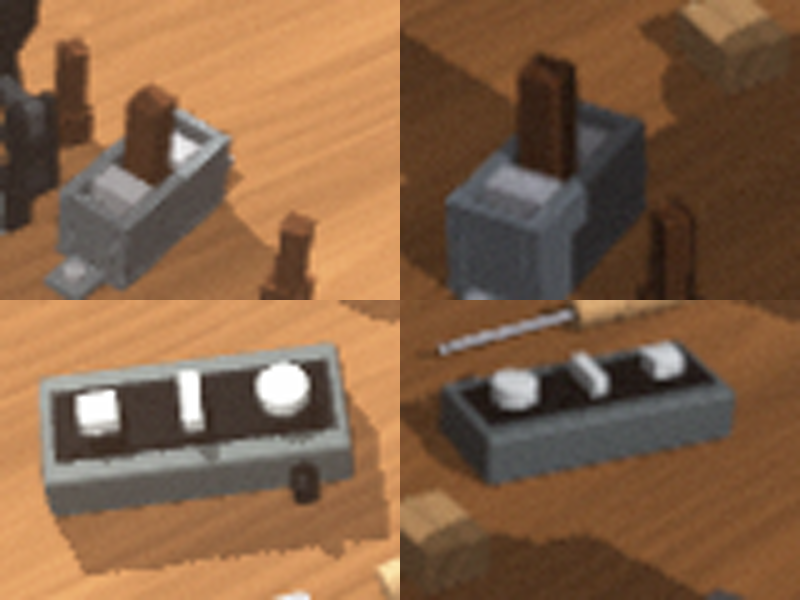

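The crop confirms the stop: the square post in the grey socket is the largest, with its post top at scene crop (152,97) and side crop (547,65). Key order in the scene view is square, bar, round.

```bash
python3 - <<'E'
from h import *
d=pickle.load(open("f0.pkl","rb"));S,D=d["scene"],d["side"]
K={}
for n,a,b in(("round",(282,84),(114,85)),("bar",(190,96),(190,70)),("square",(96,107),(260,53))):
    a=np.array(a)/5+[165,205]-.4;b=np.array(b)/5+[265,170]-.4
    p,g=tri(S,a,D,b);K[n]=p;print(n,p.round(4),round(g,4),onz(S,*a,.052)[:2].round(4),onz(D,*b,.052)[:2].round(4))
v=K["round"]-K["square"];print("row len",np.linalg.norm(v),np.degrees(np.arctan2(v[1],v[0])))
for f,o,C in((S,(265,120),[(62,190),(125,228),(230,138),(178,108)]),(D,(205,210),[(47,198),(160,210),(245,122),(183,100)])):
    P=np.array([onz(f,*(np.array(c)/5+o-.4),.06) for c in C]);print(P[:,:2].round(4).tolist())
    for i in range(4):
        e=P[(i+1)%4]-P[i];print("  edge",np.linalg.norm(e).round(4),np.degrees(np.arctan2(e[1],e[0])).round(1))
    print(P.mean(0).round(4))
# post top
print(tri(S,np.array((152,97))/5+[265,120]-.4,D,np.array((147,65))/5+[205,210]-.4))
E
```

```text
round [ 0.6146 -0.1357  0.048 ] 0.0027 [ 0.6162 -0.1378] [ 0.6103 -0.1288]
bar [ 0.5942 -0.1863  0.0482] 0.0019 [ 0.596  -0.1879] [ 0.5901 -0.1799]
square [ 0.5753 -0.2365  0.0502] 0.0043 [ 0.5747 -0.2382] [ 0.5739 -0.2314]
row len 0.10821107733281098 68.68522843723983
[[0.4887, 0.14], [0.5386, 0.1562], [0.5063, 0.2628], [0.4643, 0.2497]]
  edge 0.0525 17.9
  edge 0.1114 106.9
  edge 0.044 -162.7
  edge 0.1123 -77.5
[0.4995 0.2022 0.06  ]
[[0.5059, 0.265], [0.4582, 0.2296], [0.4851, 0.143], [0.5236, 0.1531]]
  edge 0.0594 -143.4
  edge 0.0907 -72.8
  edge 0.0399 14.7
  edge 0.1133 99.0
[0.4932 0.1977 0.06  ]
(array([0.49619768, 0.20263977, 0.11871207]), np.float64(0.0013469597371460773))
```

Keys, row pitch (108 mm over two) and post-top height (119 mm) all agree with the description. I'll move near the keys with the fingers shut and look with the wrist camera.

Emit:
drive_tool:
  rows:
    - [[-0.8, 0, 0.6, 0, 0, 0, 0], [-0.8, 0, 0.6, 0, 0, 0, 0], [-0.8, 0, 0.6, 0, 0, 0, 0], [-0.8, 0, 0.6, 0, 0, 0, 0], [0, 0, 0, 0, 0, 0, 0], [0, 0, 0, 0, 0, 0, 0], [0, 0, 0, 0, 0, 0, 0], [0, 0, 0, 0, 0, 0, 0], [0, 0, 0, 0, 0, 0, 0], [0, 0, 0, 0, 0, 0, 0]]

```text
time: 1.15
tool_pos: [0.6003, -0.0955, 0.1739]
tool_rot: [[-0.001, 1.0, 0.001], [1.0, 0.001, -0.0], [-0.0, 0.001, -1.0]]
force: [-1.0, -0.3, 0.2]
finger_gap: -0.0
grasp_force: 0.0
```

```bash
python3 - <<'E'
from cell import ctrl
from h import *
f=ctrl.grab_frame("wrist");pickle.dump(f,open("w1.pkl","wb"))
print(ctrl.observe()["tool_pos"])
im=cv2.resize(f["color"][:,:,::-1],(800,600),interpolation=cv2.INTER_CUBIC)
tip=ctrl.observe()["tool_pos"]+[0,0,-.014]
print(proj(f,tip)*1.5625,[(proj(f,p)*1.5625).round() for p in([.6146,-.1357,.052],[.5942,-.1863,.052],[.5753,-.2365,.052])])
cv2.imwrite("pics/w1.png",im)
E
```

```text
[ 0.60021145 -0.09558165  0.17369568]
[395.64005513 395.30174823] [array([419., 363.]), array([387., 433.]), array([360., 495.])]
```

View pics/w1.png

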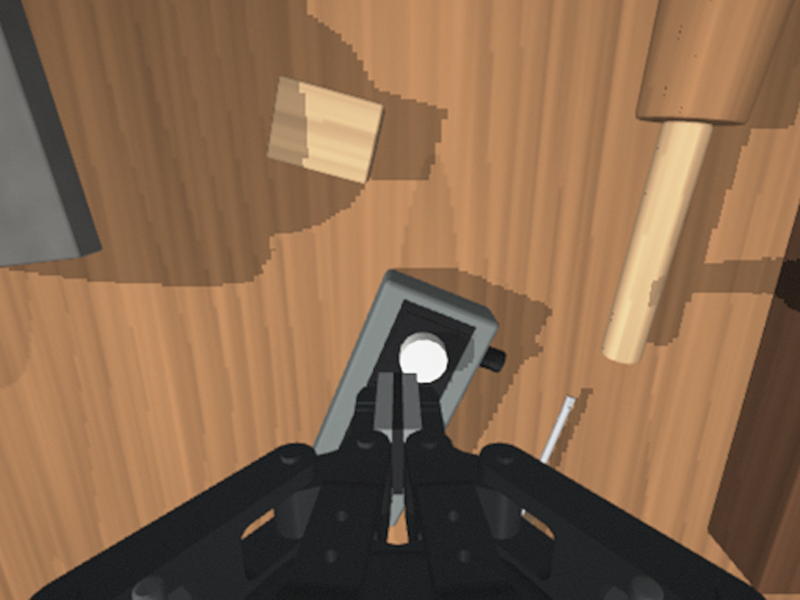

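Round key at (423,357), with the fingertip edge at (397,375). I'll refine the key positions from this.

```bash
python3 - <<'E'
from h import *
f=pickle.load(open("w1.pkl","rb"))
im=f["color"];m=(im.min(2)>215).astype(np.uint8);m[:200]=0
N,_,st,c=cv2.connectedComponentsWithStats(m)
for s,q in zip(st[1:],c[1:]):
    if s[4]>50:print(s,q,onz(f,*q,.052))
# box edges: left edge (388,270)->(316,450), right (498,322)->(440,425) top z=.036
for a in((388,270),(316,450),(498,322),(450,412)):print(onz(f,*(np.array(a)/1.5625-.2),.036).round(4))
E
```

```text
[256 218  30  27 587] [270.86030664 230.05792164] [ 0.61701849 -0.13307232  0.052     ]
[347 260  16  35  66] [354.95454545 277.01515152] [ 0.7041902  -0.18609277  0.052     ]
[ 0.5951 -0.0801  0.036 ]
[ 0.5434 -0.211   0.036 ]
[ 0.6651 -0.1142  0.036 ]
[ 0.637  -0.1802  0.036 ]
```

Emit:
drive_tool:
  rows:
    - [[-0.32, 0.13, 0.75, 0, 0, 0, 0], [-0.32, 0.13, 0.75, 0, 0, 0, 0], [-0.32, 0.13, 0.75, 0, 0, 0, 0], [-0.32, 0.13, 0.75, 0, 0, 0, 0], [0, 0, 0, 0, 0, 0, 0], [0, 0, 0.25, 0, 0, 0, 0], [0, 0, 0.2, 0, 0, 0, 0], [0, 0, 0, 0, 0, 0, 0], [0, 0, 0, 0, 0, 0, 0], [0, 0, 0, 0, 0, 0, 0]]

```text
time: 2.2
tool_pos: [0.6161, -0.1343, 0.0707]
tool_rot: [[-0.0, 1.0, 0.001], [1.0, 0.0, -0.0], [-0.0, 0.001, -1.0]]
force: [0.6, -0.1, 0.2]
finger_gap: -0.003
grasp_force: 0.0
```

Emit:
drive_tool:
  rows:
    - [[0, 0, 0.1, 0, 0, 0, 0], [0, 0, 0.1, 0, 0, 0, 0], [0, 0, 0.1, 0, 0, 0, 0], [0, 0, 0.08, 0, 0, 0, 0], [0, 0, 0, 0, 0, 0, 0], [0, 0, 0, 0, 0, 0, 0], [0, 0, 0, 0, 0, 0, 0], [0, 0, 0, 0, 0, 0, 0], [0, 0, 0, 0, 0, 0, 0], [0, 0, 0, 0, 0, 0, 0]]

```text
time: 3.2
tool_pos: [0.6163, -0.1345, 0.06]
tool_rot: [[-0.0, 1.0, 0.001], [1.0, 0.0, -0.0], [-0.0, 0.001, -1.0]]
force: [-4.3, 2.4, 12.6]
finger_gap: 0.004
grasp_force: 6.2
```

Emit:
drive_tool:
  rows:
    - [[0, 0, -0.5, 0, 0, 0, 0], [0, 0, -0.5, 0, 0, 0, 0], [-0.83, -0.33, 0, 0, 0, 0, 0], [-0.83, -0.33, 0, 0, 0, 0, 0], [-0.83, -0.33, 0, 0, 0, 0, 0], [-0.83, -0.33, 0, 0, 0, 0, 0], [0, 0, 0, 0, 0, 0, 0], [0, 0, 0.3, 0, 0, 0, 0], [0, 0, 0.3, 0, 0, 0, 0], [0, 0, 0, 0, 0, 0, 0]]

```text
time: 4.2
tool_pos: [0.5749, -0.2323, 0.068]
tool_rot: [[-0.001, 1.0, -0.003], [1.0, 0.001, 0.002], [0.002, -0.003, -1.0]]
force: [0.4, 0.6, -0.4]
finger_gap: -0.0
grasp_force: 0.0
```

```bash
python3 - <<'E'
from cell import ctrl
from h import *
f=ctrl.grab_frame("scene");g=ctrl.grab_frame("side")
a=cv2.resize(f["color"][195:255,160:240,::-1],None,fx=5,fy=5,interpolation=cv2.INTER_CUBIC)
b=cv2.resize(g["color"][160:220,265:345,::-1],None,fx=5,fy=5,interpolation=cv2.INTER_CUBIC)
cv2.imwrite("pics/k1.png",np.hstack([a,b]));print(ctrl.observe()["tool_pos"])
E
```

```text
[ 0.57572144 -0.23278234  0.06941944]
```

View pics/k1.png

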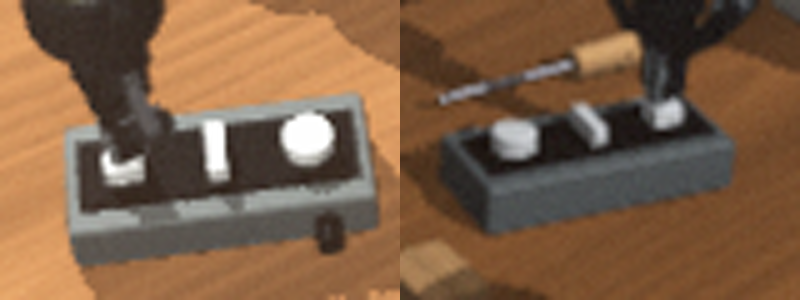

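The fingertips sit over the square key (scene crop 124,155; side crop 662,105), and the round key is back up. Pressing.

Emit:
drive_tool:
  rows:
    - [[-0.03, 0, 0.1, 0, 0, 0, 0], [0, 0, 0.1, 0, 0, 0, 0], [0, 0, 0.1, 0, 0, 0, 0], [0, 0, 0.1, 0, 0, 0, 0], [0, 0, 0, 0, 0, 0, 0], [0, 0, 0, 0, 0, 0, 0], [0, 0, 0, 0, 0, 0, 0], [0, 0, 0, 0, 0, 0, 0], [0, 0, 0, 0, 0, 0, 0], [0, 0, 0, 0, 0, 0, 0]]

```text
time: 5.3
tool_pos: [0.5766, -0.2349, 0.06]
tool_rot: [[-0.0, 1.0, 0.001], [1.0, 0.0, -0.0], [-0.0, 0.001, -1.0]]
force: [-3.1, 4.0, 12.9]
finger_gap: 0.002
grasp_force: 6.0
```

Emit:
drive_tool:
  rows:
    - [[0, 0, -0.5, 0, 0, 0, 0], [0, 0, -0.5, 0, 0, 0, 0], [0.55, 0.21, 0, 0, 0, 0, 0], [0.55, 0.21, 0, 0, 0, 0, 0], [0.56, 0.21, 0, 0, 0, 0, 0], [0, 0, 0, 0, 0, 0, 0], [0, 0, 0.3, 0, 0, 0, 0], [0, 0, 0.3, 0, 0, 0, 0], [0, 0, 0, 0, 0, 0, 0], [0, 0, 0, 0, 0, 0, 0]]

```text
time: 6.3
tool_pos: [0.5941, -0.1853, 0.0693]
tool_rot: [[0.001, 1.0, -0.002], [1.0, -0.001, 0.001], [0.001, -0.002, -1.0]]
force: [0.6, 0.6, 0.1]
finger_gap: 0.0
grasp_force: 0.0
```

Emit:
drive_tool:
  rows:
    - [[0, 0, 0.1, 0, 0, 0, 0], [0, 0, 0.1, 0, 0, 0, 0], [0, 0, 0.1, 0, 0, 0, 0], [0, 0, 0.1, 0, 0, 0, 0], [0, 0, 0, 0, 0, 0, 0], [0, 0, 0, 0, 0, 0, 0], [0, 0, 0, 0, 0, 0, 0], [0, 0, 0, 0, 0, 0, 0], [0, 0, 0, 0, 0, 0, 0], [0, 0, 0, 0, 0, 0, 0]]

```text
time: 7.3
tool_pos: [0.5954, -0.1856, 0.06]
tool_rot: [[0.0, 1.0, 0.001], [1.0, -0.0, -0.001], [-0.001, 0.001, -1.0]]
force: [-5.6, 0.3, 11.2]
finger_gap: 0.0
grasp_force: 5.8
```

All three keys bottomed at the expected height (tip at 46 mm, over 11 N each). Now I'll move to the stop.

Emit:
drive_tool:
  rows:
    - [[0, 0, -1, 0, 0, 0, 0], [0, 0, -1, 0, 0, 0, 0], [1, -0.3, -0.45, 0, 0, 0, 1], [1, -0.3, -0.45, 0, 0, 0, 1], [1, -0.3, -0.45, 0, 0, 0, 1], [1, -0.3, -0.45, 0, 0, 0, 1], [1, -0.3, -0.45, 0, 0, 0, 1], [1, -0.3, -0.45, 0, 0, 0, 1], [1, -0.3, -0.45, 0, 0, 0, 1], [1, -0.3, -0.45, 0, 0, 0, 1]]

```text
time: 8.3
tool_pos: [0.5223, 0.0562, 0.2267]
tool_rot: [[0.0, 1.0, 0.0], [1.0, -0.0, 0.0], [0.0, 0.0, -1.0]]
force: [0.6, 0.2, 0.1]
finger_gap: 0.999
grasp_force: 0.0
```

Emit:
drive_tool:
  rows:
    - [[1, -0.2, 0, 0, 0, 0, 1], [1, -0.2, 0, 0, 0, 0, 1], [1, -0.2, 0, 0, 0, 0, 1], [1, -0.2, 0, 0, 0, 0, 1], [1, -0.2, 0, 0, 0, 0, 1], [0, 0, 0, 0, 0, 1, 1], [0, 0, 0, 0, 0, 1, 1], [0, 0, 0, 0, 0, 1, 1], [0, 0, 0, 0, 0, 1, 1], [0, 0, 0, 0, 0, 1, 1]]

```text
time: 9.3
tool_pos: [0.4927, 0.205, 0.226]
tool_rot: [[0.647, 0.762, -0.0], [0.762, -0.647, 0.0], [-0.0, -0.0, -1.0]]
force: [0.0, 1.1, -0.6]
finger_gap: 0.998
grasp_force: 0.0
```

Emit:
drive_tool:
  rows:
    - [[0, 0, 0, 0, 0, 1, 1], [0, 0, 0, 0, 0, 1, 1], [0, 0, 0, 0, 0, 1, 1], [0, 0, 0, 0, 0, 1, 1], [0, 0, 0, 0, 0, 0.4, 1], [0, 0, 0, 0, 0, 0, 1], [0, 0, 0, 0, 0, 0, 1], [0, 0, 0, 0, 0, 0, 1], [0, 0, 0, 0, 0, 0, 1], [0, 0, 0, 0, 0, 0, 1]]

```text
time: 10.3
tool_pos: [0.4929, 0.2049, 0.2264]
tool_rot: [[0.967, 0.256, -0.0], [0.256, -0.967, 0.0], [0.0, -0.0, -1.0]]
force: [0.8, -0.1, -0.9]
finger_gap: 0.999
grasp_force: 0.0
```

```bash
python3 - <<'E'
from cell import ctrl
from h import *
f=ctrl.grab_frame("wrist");pickle.dump(f,open("w2.pkl","wb"))
s=ctrl.observe();print(s["tool_pos"],s["joint_positions"].round(1))
cv2.imwrite("pics/w2.png",cv2.resize(f["color"][:,:,::-1],(800,600),interpolation=cv2.INTER_CUBIC))
E
```

```text
[0.4929108  0.20493167 0.22640209] [17.1 -2.3 97.3  0.  85.  92.2]
```

View pics/w2.png

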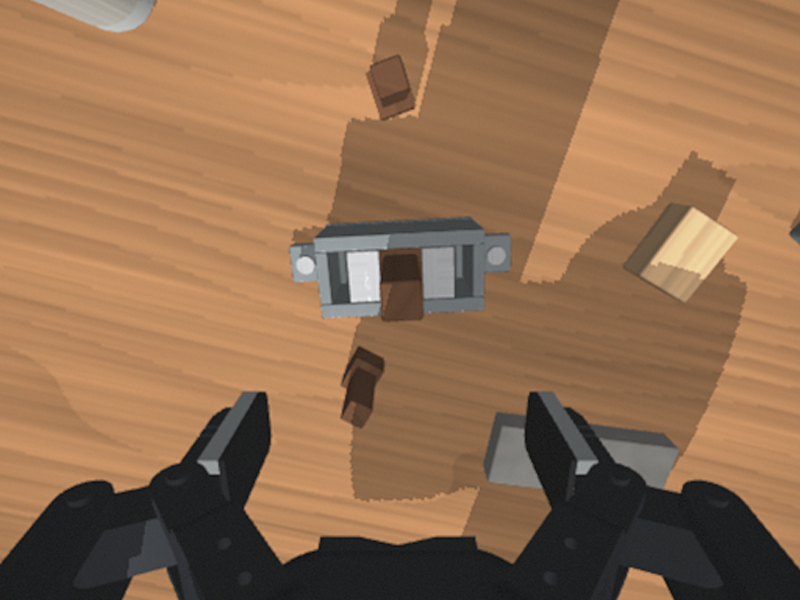

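Post top face centre is about (402,302), with the socket rim corners near (322,318), (484,308), (482,231) and (316,238). A loose look-alike stands at (360,385).

```bash
python3 - <<'E'
from h import *
f=pickle.load(open("w2.pkl","rb"))
P=lambda a,z:onz(f,*(np.array(a)/1.5625-.2),z)
for a,b in(((322,318),(484,308)),((316,238),(482,231)),((328,303),(473,297))):
    e=P(b,.06)-P(a,.06);print("rim dir",np.degrees(np.arctan2(e[1],e[0])),np.linalg.norm(e),P(a,.06).round(4),P(b,.06).round(4))
for c in((382,284),(422,282),(423,319),(384,321)):print("post",P(c,.118).round(4))
q=np.mean([P(c,.118) for c in((382,284),(422,282),(423,319),(384,321))],0);print(q)
print("tool y dir",np.degrees(np.arctan2(-.967,.256)), "decoy",P((356,412),.07),P((363,370),.0))
R=np.array([[.967,.256],[.256,-.967]])
for c in(q[:2],[.4962,.2026]):print("delta in tool xy/30mm",R.T@(np.array(c)-[.4929,.2049])/.03)
E
```

```text
rim dir -71.46086741879358 0.11378889456966164 [0.4537 0.2498 0.06  ] [0.4898 0.1419 0.06  ]
rim dir -72.78874935905479 0.10992321642119317 [0.5081 0.2652 0.06  ] [0.5406 0.1602 0.06  ]
rim dir -72.71994613208636 0.10074735688333421 [0.4656 0.2481 0.06  ] [0.4956 0.1519 0.06  ]
post [0.5051 0.2174 0.118 ]
post [0.5118 0.1963 0.118 ]
post [0.4911 0.1899 0.118 ]
post [0.4843 0.2109 0.118 ]
[0.4980747  0.20362489 0.118     ]
tool y dir -75.17189147585269 decoy [0.39208546 0.21005125 0.07      ] [0.39071536 0.20966511 0.        ]
delta in tool xy/30mm [0.15591687 0.0852586 ]
delta in tool xy/30mm [0.08674333 0.10229667]
```

Emit:
drive_tool:
  rows:
    - [[0.15, 0.09, 0, 0, 0, -0.33, 1], [0, 0, 0.9, 0, 0, 0, 1], [0, 0, 0.9, 0, 0, 0, 1], [0, 0, 0.9, 0, 0, 0, 1], [0, 0, 0.9, 0, 0, 0, 1], [0, 0, 0.5, 0, 0, 0, 1], [0, 0, 0.4, 0, 0, 0, 1], [0, 0, 0, 0, 0, 0, 1], [0, 0, 0, 0, 0, 0, 1], [0, 0, 0, 0, 0, 0, 1]]

```text
time: 11.35
tool_pos: [0.4991, 0.2038, 0.093]
tool_rot: [[0.954, 0.3, 0.002], [0.3, -0.954, 0.001], [0.002, 0.0, -1.0]]
force: [0.1, -0.7, -0.2]
finger_gap: 1.003
grasp_force: 0.0
```

Emit:
drive_tool:
  rows:
    - [[0, 0, 0, 0, 0, 0, 0], [0, 0, 0, 0, 0, 0, 0], [0, 0, 0, 0, 0, 0, 0], [0, 0, 0, 0, 0, 0, 0], [0, 0, 0, 0, 0, 0, 0], [0, 0, 0, 0, 0, 0, 0], [0, 0, 0, 0, 0, 0, 0], [0, 0, 0, 0, 0, 0, 0], [0, 0, 0, 0, 0, 0, 0], [0, 0, 0, 0, 0, 0, 0]]
  newtons: 70

```text
time: 12.35
tool_pos: [0.4981, 0.2036, 0.0916]
tool_rot: [[0.954, 0.3, 0.0], [0.3, -0.954, 0.0], [0.0, -0.0, -1.0]]
force: [0.8, -0.5, 3.8]
finger_gap: 0.273
grasp_force: 68.7
```

Gripped (23 mm opening, 69 N). Leaning towards tool +y about the foot edge.

Emit:
drive_tool:
  rows:
    - [[0, 0.126, -0.022, 0.315, 0, 0, 0], [0, 0.126, -0.022, 0.315, 0, 0, 0], [0, 0.126, -0.022, 0.315, 0, 0, 0], [0, 0.126, -0.022, 0.315, 0, 0, 0], [0, 0.126, -0.022, 0.315, 0, 0, 0], [0, 0, 0, 0, 0, 0, 0], [0, 0, 0, 0, 0, 0, 0], [0, 0, 0, 0, 0, 0, 0], [0, 0, 0, 0, 0, 0, 0], [0, 0, 0, 0, 0, 0, 0]]
  newtons: 90

```text
time: 13.35
tool_pos: [0.5035, 0.1862, 0.0932]
tool_rot: [[0.954, 0.293, -0.066], [0.3, -0.931, 0.21], [0.0, -0.22, -0.976]]
force: [-0.8, 5.7, 2.6]
finger_gap: 0.27
grasp_force: 88.8
```

Emit:
drive_tool:
  rows:
    - [[0, -0.125, 0.027, -0.315, 0, 0, 0], [0, -0.125, 0.027, -0.315, 0, 0, 0], [0, -0.125, 0.027, -0.315, 0, 0, 0], [0, -0.125, 0.027, -0.315, 0, 0, 0], [0, -0.125, 0.027, -0.315, 0, 0, 0], [0, 0, 0, 0, 0, 0, 0], [0, 0, 0, 0, 0, 0, 0], [0, 0, 0, 0, 0, 0, 0], [0, 0, 0, 0, 0, 0, 0], [0, 0, 0, 0, 0, 0, 0]]

```text
time: 14.35
tool_pos: [0.4981, 0.2036, 0.0917]
tool_rot: [[0.954, 0.299, -0.0], [0.299, -0.954, 0.002], [0.0, -0.002, -1.0]]
force: [-1.6, 3.9, 4.4]
finger_gap: 0.266
grasp_force: 89.5
```

Emit:
drive_tool:
  rows:
    - [[0, -0.126, -0.022, -0.315, 0, 0, 0], [0, -0.126, -0.022, -0.315, 0, 0, 0], [0, -0.126, -0.022, -0.315, 0, 0, 0], [0, -0.126, -0.022, -0.315, 0, 0, 0], [0, -0.126, -0.022, -0.315, 0, 0, 0], [0, 0, 0, 0, 0, 0, 0], [0, 0, 0, 0, 0, 0, 0], [0, 0, 0, 0, 0, 0, 0], [0, 0, 0, 0, 0, 0, 0], [0, 0, 0, 0, 0, 0, 0]]

```text
time: 15.35
tool_pos: [0.4928, 0.2201, 0.0932]
tool_rot: [[0.954, 0.291, 0.066], [0.299, -0.931, -0.21], [-0.0, 0.22, -0.976]]
force: [2.1, -4.5, 3.6]
finger_gap: 0.273
grasp_force: 89.6
```

Emit:
drive_tool:
  rows:
    - [[0, 0.125, 0.027, 0.315, 0, 0, 0], [0, 0.125, 0.027, 0.315, 0, 0, 0], [0, 0.125, 0.027, 0.315, 0, 0, 0], [0, 0.125, 0.027, 0.315, 0, 0, 0], [0, 0.125, 0.027, 0.315, 0, 0, 0], [0, 0, 0, 0, 0, 0, 0], [0, 0, 0, 0, 0, 0, 0], [0, 0, 0, 0, 0, 0, 0], [0, 0, 0, 0, 0, 0, 0], [0, 0, 0, 0, 0, 0, 0]]

```text
time: 16.35
tool_pos: [0.498, 0.2035, 0.0917]
tool_rot: [[0.954, 0.3, 0.0], [0.3, -0.954, -0.001], [0.0, 0.001, -1.0]]
force: [1.5, -3.7, 5.6]
finger_gap: 0.27
grasp_force: 90.0
```

Test lift of 10 mm, watching the force.

Emit:
drive_tool:
  rows:
    - [[0, 0, -0.07, 0, 0, 0, 0], [0, 0, -0.07, 0, 0, 0, 0], [0, 0, -0.07, 0, 0, 0, 0], [0, 0, -0.07, 0, 0, 0, 0], [0, 0, -0.06, 0, 0, 0, 0], [0, 0, 0, 0, 0, 0, 0], [0, 0, 0, 0, 0, 0, 0], [0, 0, 0, 0, 0, 0, 0], [0, 0, 0, 0, 0, 0, 0], [0, 0, 0, 0, 0, 0, 0]]

```text
time: 17.35
tool_pos: [0.4979, 0.2034, 0.1016]
tool_rot: [[0.954, 0.3, -0.0], [0.3, -0.954, -0.0], [-0.0, -0.0, -1.0]]
force: [0.6, 0.1, -1.5]
finger_gap: 0.27
grasp_force: 89.1
```

Emit:
drive_tool:
  rows:
    - [[0, 0, -0.3, 0, 0, 0, 0], [0, 0, -0.3, 0, 0, 0, 0], [0, 0, -0.3, 0, 0, 0, 0], [0, 0, -0.3, 0, 0, 0, 0], [0, 0, -0.3, 0, 0, 0, 0], [0, 0, -0.3, 0, 0, 0, 0], [0, 0, -0.33, 0, 0, 0, 0], [0, 0, 0, 0, 0, 0, 0], [0, 0, 0, 0, 0, 0, 0], [0, 0, 0, 0, 0, 0, 0]]

```text
time: 18.35
tool_pos: [0.4976, 0.2033, 0.165]
tool_rot: [[0.954, 0.3, -0.001], [0.3, -0.954, -0.0], [-0.001, 0.0, -1.0]]
force: [-0.1, 0.5, -1.6]
finger_gap: 0.27
grasp_force: 89.1
```

```bash
python3 - <<'E'
from cell import ctrl
from h import *
f=ctrl.grab_frame("scene");g=ctrl.grab_frame("side");pickle.dump((f,g),open("e.pkl","wb"))
c=lambda f,x,y:cv2.resize(f["color"][y:y+60,x:x+80,::-1],None,fx=5,fy=5,interpolation=cv2.INTER_CUBIC)
cv2.imwrite("pics/e.png",np.vstack([np.hstack([c(f,250,115),c(g,200,200)]),np.hstack([c(f,165,205),c(g,265,170)])]))
s=ctrl.observe();print(s["tool_pos"],s["force"],s["grasp_force"])
E
```

```text
[0.49753626 0.2033031  0.16490884] [-1.06014985 -0.32321117 -1.8474999 ] 89.14821267127991
```

View pics/e.png

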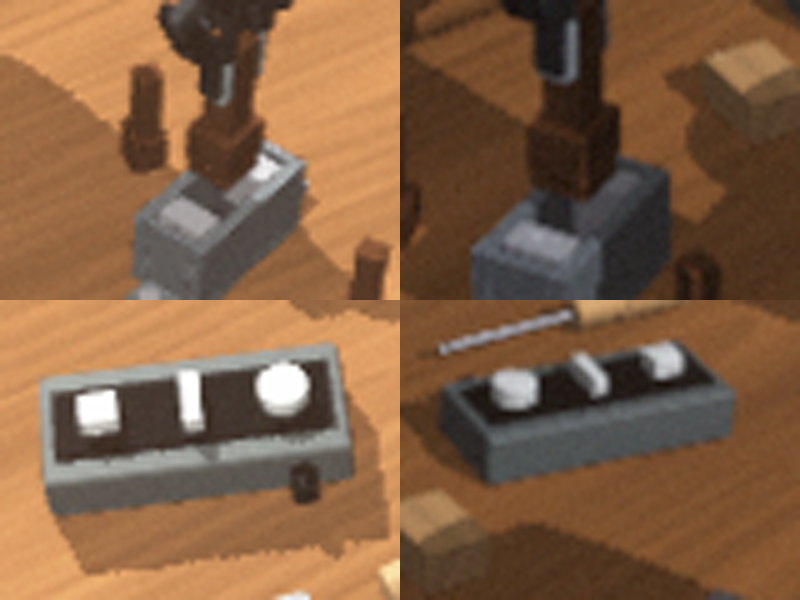

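The stop is out and held over the socket, with its lowest corners at scene crop (225,187) and side crop (580,200). All three keys are back up. I'll check the foot height, then hand in.

```bash
python3 - <<'E'
from h import *
f,g=pickle.load(open("e.pkl","rb"))
R=np.array([[.954,.3],[.3,-.954]])
for z in(.07,.08,.09):
  P=[np.r_[R@[a*.017,b*.017]+[.4976,.2033],z] for a in(1,-1) for b in(1,-1)]
  print(z,"scene",max(((proj(f,p)+.4-[250,115])*5).round().tolist()[1] for p in P),"(187)","side",max(((proj(g,p)+.4-[200,200])*5).round().tolist()[1] for p in P),"(200)")
E
```

```text
0.07 scene 203.0 (187) side 217.0 (200)
0.08 scene 192.0 (187) side 201.0 (200)
0.09 scene 181.0 (187) side 186.0 (200)
```

The foot is at about 0.08 to 0.084 m, so roughly 2 cm above the rim.

```bash
python3 -c "
from cell import ctrl
print(ctrl.job_done())"
```

```text
the job is handed in; nothing more can be done
None
```

The job is handed in at about 18 s of the 58 s allowed: I pressed the round, square and bar keys fully in that order and all sprang back, then rocked the stop free and left it held upright about 2 cm above the socket rim.

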